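# Seat the lock pin and snap the cap onto a monitor-arm mount

## Robot

A 7-joint arm with a two-finger parallel gripper is mounted at the origin on the work surface. World frame = base frame: x ahead of the robot, y to its left, z up, the work surface at z = 0. Lengths are in m, angles in rad, forces in N, time in s.
With the tool pointing down it reaches from about 0.4 to 0.85 m from the base axis. Payload 6.9 kg.
Tool frame: the origin (TCP) lies midway between the tips of the shut fingers; the grasp point (between the pads) lies behind it (ctrl.pinch_z is the z of the grasp point in the tool frame, in m); z points along the fingers, y is the direction in which the jaws open and shut (so a half turn about z gives the same grasp; the last joint's range is limited). The gripper opens to 85 mm and grips with 20 to 120 N. Pads are 22 mm wide; open, the fingers measure 114 mm over their backs; the gripper's body (76 mm by 85 mm) begins 54 mm behind the grasp point. The pads swing forward as they close: fully open they stand 13 mm farther back than shut.
Start: joints at [1.323, 0.507, -0.238, 1.5, 0.126, 1.149, -0.155], TCP at [0.217, -0.586, 0.231] pointing down, gripper open.
Joint ranges: [-3.08, 3.08], [-0.24, 2.05], [-1.43, 1.35], [0, 2.5], [-1.52, 4.66], [0.17, 1.96], [-2.89, 2.89]. Speed limits (rad/s): [2.39, 2.39, 3.14, 3.14, 3.14, 3.14, 3.14].

## Interface

Orientations are given as a unit quaternion [w, x, y, z].
In Python, from station import ctrl, get_state, vision, ticket, models gives the robot as it stands. Calls block until the motion is done:
- ctrl.movep(position, orientation): joint-space move of the TCP to a pose.
- ctrl.movel(position, frame=None, max_speed=0.15): straight line of the TCP; frame=None keeps the orientation; max_speed is the mean speed in m/s.
- ctrl.set_joints(angles): joint-space move.
- ctrl.ungrasp() and ctrl.close_gripper(force=None): open the fingers fully, or close them until they stop; force is the grip in N (None keeps the last).
- ctrl.pause(seconds).
- ctrl.ik(position, orientation): joint angles nearest the present ones, or None.
- get_state(): the state.
- vision.grab_frame(name): name is "side" or "top" or "wrist"; returns (picture, depth): 400x640x3 uint8, blue, green, red; 400x640 float32, m along the optical axis (not along the pixel's ray), 0 where there is no reading.
- vision.camera_info(name): a dict with "mtx" (3x3 intrinsics, pixels), "R" (3x3) and "t" (3): a world point X has camera coordinates R X + t; the wrist camera has in their place "hand_eye" (4x4, takes a point from camera to tool coordinates, whose origin is the TCP and whose axes are the flange's). Camera axes: x right, y down, z forward; pixel columns grow to the right and rows downward; lengths in m; the calibration is good to about 2 mm. A picture is of the moment at which its call begins: read the wrist's pose just before it. camera_info takes no time and is no camera call.
A pose or a line that the arm cannot do raises ctrl.Unreachable and nothing moves.
- ticket.close_job(): hands the job in, once; it reports no verdict.
Trained networks look in the newest picture that a camera, given by its name, has taken for a name from the list of things; names that differ only in an ending like _2 or _b are one class to them, and where a whole thing is asked for, a point or a joint stands for the part that bears it (a point fixed in the world has none). Each returns a list of dicts, best first, with "p" (0 to 1); they miss things now and then, are a little off and sometimes report something else, mostly with a low value. They report only what shows in the picture. A call takes as long as a camera call. They do not tell look-alikes from the thing itself.
- models.recognise(camera, target): "point" ([column, row] in pixels, amid what is visible of it).
- models.masks_of(camera, target): "mask" (400x640 bool, what is visible of it) and "point" ([column, row] in pixels, amid what is visible of it).
The state is a dict: "time": time; "qpos": joint angles; "qd": joint speeds; "tau": joint torques, N m; "tcp_pos": TCP position; "eef_rot": TCP orientation; "contact_force": force on the tool from outside, world axes, zero at the start; "wrist_torque": the same for the moment, N m; "width": finger opening in m.
Only numpy, scipy, OpenCV 4.12 (cv2) and the standard library are available. Lean on these libraries where they do the work, as an engineer would, in place of code of your own. Each camera call takes 0.05 s, during which the arm holds its last target.

## Task

Finish off the monitor-arm mount on the desk: its lock pin is stuck halfway, so pull the pin's knob fully out and then push it fully home. Then take the loose round cap, snap it mouth down onto the stud on top of the mount, and after the click keep pushing until the springy seal ring under it is squeezed right down; finish there, still pushing the cap down firmly, without letting go. Leave the other things on the desk where they are.

Things in the scene. Friction and masses are not known exactly. Their poses are not given: they have to be found in the camera images.
- mount: monitor-arm desk mount, fixed, turned about the vertical. Origin on the desk, mid-housing, z up. In its frame (mm): dark foot plate x -55..75, y +-50, 8 high; aluminium housing x -45..45, y +-35, top at z 50; round dark column, diameter 36, to z 78; on it the steel stud, diameter 22. Column, seal ring and stud share an upright axis at x 15, y 0. The lock pin sticks out of the -x face.
- stud_tip (a point): centre of the stud's coned tip (10 mm wide at the very top, full 22 mm diameter 7 mm lower), 102 mm above the desk. Four sprung steel beads, centres 12 mm below the tip, stand out of the stud to 30 mm over them. Axes as the mount.
- seat (a point): point on the stud's axis 82 mm above the desk: the cap's origin lies here when fully home, ring squeezed down. Going down, the cap's origin meets the beads 11 mm above it, the cap clicks over them about 5.5 mm above it (up to about 12 N, then a drop), meets the ring 3.5 mm above it and rests there if let go; squeezing the ring right down takes a lasting push of about 12 N.
- seal (a joint): springy black rubber ring round the stud's foot, 42 mm diameter, 6 mm thick; the cap's underside presses on it. Value in m: 0 = relaxed (top 85.5 mm above the desk), grows as it is pushed down, 0.0035 = right down (hard stop). Stiff to hurried moves; its spring pushes up with 10 N at 0 and 20.5 N at 0.0035; the beads in the clicked cap help to hold it down with about 8 N.
- lock_pin (a joint): sliding lock pin in the housing's -x face; value in m: 0 = fully home, 0.022 = fully out (level, along the mount's -x), hard stops at both ends. It clicks into place at each end and starts stuck in between; moving it takes up to about 10 N and it stays where it is left.
- pin_grip (a point): centre of the lock pin's black round knob (28 mm diameter, 22 mm long, axis along the mount's x), 32 mm above the desk; it moves with the pin and is 25 mm in front of the housing's -x face when home. Behind the knob is a 10 mm stem (and a 20 mm bush, 6 mm long, on the face). Axes as the mount.
- cap: the loose grey plastic snap cap, a round upside-down cup 44 mm diameter (40 at the rim), 28 mm high, 45 g, standing mouth down on the desk; origin: centre of its underside (the rim), z up. Its mouth is 25 mm wide (round inner lip), the hollow behind it 37 mm wide and up to 24 mm above the rim.
- tape_roll: bystander: paper tape roll lying flat, 80 mm diameter, hole 52 mm, 24 mm high; origin under its centre
- foot_pad: bystander: solid black rubber foot, 52 mm diameter, 14 mm high (not the cap); origin under its centre
- eraser: bystander: white eraser 20 x 44 x 12 mm; origin under its centre
- note_pad: bystander: paper note pad 76 x 76 x 14 mm; origin under its centre
- mug: bystander: white mug, 80 mm diameter, 92 mm high, handle at its +y; origin under its centre
- marker: bystander: marker pen 138 mm long, 16 mm thick, lying along its x; origin under it near the middle
- hex_key: bystander: steel hex key, 90 x 32 mm, 6 mm thick, lying flat; origin under its long leg
Mind the look-alikes: they are no part of the job. There is more than one size of the cap; the one meant has the size given above. What is shaped like the mount but red is not meant.

How it is judged:
On the way, in this order (a step that is already met when the one before it is completed fails the run):
1. the lock pin is pulled fully out (value of joint lock_pin above 0.019 m), for 0.1 s.
2. the lock pin is pushed fully home (value of joint lock_pin below 0.0025 m), for 0.1 s.
3. the cap has clicked over the beads of the stud (z of cap in the frame of seat between -0.004 and 0.0045 m and horizontal distance between cap and seat below 0.004 m and angle between cap's own z axis and vertical below 0.15 rad), for 0.05 s.
At the end, for the whole second after the job is handed in: the lock pin is home (within 3 mm); the cap sits upright on the stud, mouth down, its origin within 4 mm of the stud's axis and no more than 1.8 mm above the fully-home point; the seal ring is squeezed down by at least 2.4 of its 3.5 mm; the robot is still pressing on the cap, and the cap is at rest (value of joint lock_pin below 0.003 m and z of cap in the frame of seat between -0.004 and 0.0018 m and horizontal distance between cap and seat below 0.004 m and angle between cap's own z axis and vertical below 0.12 rad and value of joint seal above 0.0024 m and contact force between any of the fingers, the arm and cap above 2 N and linear speed of cap below 0.02 m/s); the arm keeps its last pose, push and grip.
It fails at once if a bystander was shoved about (distance of any of tape_roll, foot_pad, eraser, note_pad, mug, marker, hex_key from where it was at the start of the episode above 0.04 m).
It fails at once if the mug was tipped over (angle between mug's own z axis and vertical above 0.6 rad).
It also fails if it takes over 58 s, if anything falls off the work surface, if the arm or the gripper's body presses on something with over 40 N, if the wrist force passes 120 N, or if a joint passes its speed limit or range.

## Working session

There is one attempt and no reset: what is moved stays moved. The work goes in short steps, each a Python script; the robot and the scene stay as the last script left them, time stands still between calls to the robot, and variables do not carry over. Pictures are saved under pics/ and viewed, and the job is handed in when it is done.

```bash
ls; mkdir -p pics; python3 - <<'E'
from station import ctrl,get_state,vision,models
import cv2,numpy as np
s=get_state();print(s['time'],s['tcp_pos'],s['eef_rot'],s['width'],ctrl.pinch_z)
for n in ['side','top']:
    im,d=vision.grab_frame(n);cv2.imwrite(f'pics/{n}0.png',im);np.savez(f'pics/{n}0.npz',im=im,d=d)
    c=vision.camera_info(n);print(n,np.round(c['mtx'],1).tolist(),np.round(c['R'],3).tolist(),np.round(c['t'],3).tolist())
    for t in ['mount','cap','pin_grip','foot_pad','seal']:
        print(n,t,[(np.round(r['point']).tolist(),round(r['p'],2)) for r in models.recognise(n,t)])
print(vision.camera_info('wrist'))
E
```

```text
pics
0.0 [ 0.21625928 -0.58581978  0.23041027] [-9.12677457e-04  9.84396461e-01  1.75962328e-01 -1.81725259e-04] 0.08511539043304167 -0.0187
side [[442.2, 0.0, 320.5], [0.0, 442.2, 197.6], [0.0, 0.0, 1.0]] [[-0.841, -0.54, -0.022], [-0.332, 0.549, -0.767], [0.426, -0.638, -0.642]] [0.472, 0.184, 1.178]
side mount [([351.0, 312.0], 0.82), ([315.0, 204.0], 0.72)]
side cap [([238.0, 290.0], 0.85), ([247.0, 257.0], 0.6), ([268.0, 269.0], 0.49)]
side pin_grip [([372.0, 284.0], 0.69), ([332.0, 185.0], 0.43)]
side foot_pad [([341.0, 156.0], 0.59), ([314.0, 205.0], 0.55)]
side seal [([315.0, 208.0], 0.5)]
top [[496.9, 0.0, 320.1], [0.0, 496.9, 202.9], [0.0, 0.0, 1.0]] [[-0.003, -1.0, 0.023], [-0.99, -0.0, -0.138], [0.138, -0.023, -0.99]] [0.072, 0.486, 1.213]
top mount [([328.0, 182.0], 0.87), ([215.0, 295.0], 0.58)]
top cap [([179.0, 190.0], 0.96), ([219.0, 192.0], 0.7), ([223.0, 161.0], 0.55)]
top pin_grip [([244.0, 295.0], 0.45), ([363.0, 181.0], 0.44), ([387.0, 257.0], 0.31)]
top foot_pad []
top seal [([324.0, 180.0], 0.68)]
{'mtx': array([[350.55398058,   0.        , 322.87622081],
       [  0.        , 350.55398058, 199.44904479],
       [  0.        ,   0.        ,   1.        ]]), 'hand_eye': array([[ 3.42531217e-04, -9.49364584e-01, -3.14176334e-01,
         7.88869978e-02],
       [ 9.99999829e-01,  4.73881485e-04, -3.41703459e-04,
         1.58524189e-04],
       [ 4.73283510e-04, -3.14176163e-01,  9.49364585e-01,
        -1.43117633e-01],
       [ 0.00000000e+00,  0.00000000e+00,  0.00000000e+00,
         1.00000000e+00]])}
```

View pics/side0.png

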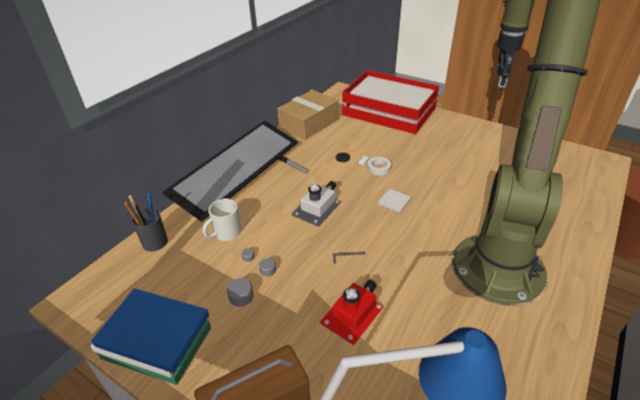

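View pics/top0.png

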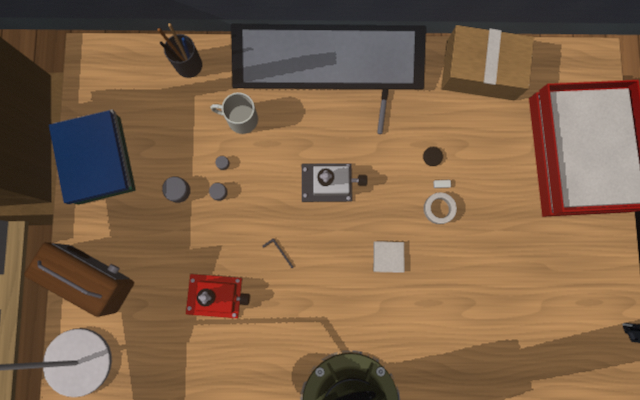

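The aluminium mount is at top (327,182), with its pin to the right; the red one at (215,296) is a decoy. There are three cap candidates at top (176,190), (219,191) and (223,162), which I'll measure now. The foot pad (432,156) is a flat black look-alike.

```bash
cat > h.py <<'E'
from station import ctrl,get_state,vision,ticket,models
import cv2,numpy as np
from scipy.spatial.transform import Rotation as Ro
def Rq(q): return Ro.from_quat([q[1],q[2],q[3],q[0]])
def cloud(n,d,tcp=None,q=None):
    c=vision.camera_info(n);K=c['mtx']
    v,u=np.mgrid[:400,:640]
    P=np.stack([(u-K[0,2])/K[0,0]*d,(v-K[1,2])/K[1,1]*d,d],-1)
    if n=='wrist':
        H=c['hand_eye'];P=P@H[:3,:3].T+H[:3,3]
        P=P@Rq(q).as_matrix().T+np.array(tcp)
    else: P=(P-c['t'])@c['R']
    P[d<=0]=np.nan
    return P
E
python3 - <<'E'
from h import *
z=np.load('pics/top0.npz');im,d=z['im'],z['d'];P=cloud('top',d)
def circ(u,v,r=25):
    p=P[v-r:v+r,u-r:u+r].reshape(-1,3)
    zt=np.nanmax(p[:,2]);return p,zt
for (u,v) in [(176,190),(219,191),(223,162)]:
    p,zt=circ(u,v,22 if u<200 else 13)
    t=p[p[:,2]>zt-.004]; 
    (cx,cy),r=cv2.minEnclosingCircle(t[:,:2].astype(np.float32))
    print((u,v),'ztop',round(zt,4),'c',round(cx,4),round(cy,4),'dia',round(2*r,4),'n',len(t),'desk',np.nanmedian(p[:,2]).round(4))
# mount
p=P[155:210,295:375].reshape(-1,3);print(np.nanmin(p,0),np.nanmax(p,0))
for lo,hi in [(.005,.013),(.046,.054),(.074,.082),(.095,.11),(.03,.046)]:
    t=p[(p[:,2]>lo)&(p[:,2]<hi)]; 
    if len(t)>3: print(lo,hi,len(t),t.mean(0).round(4),cv2.minAreaRect((t[:,:2]*1000).astype(np.float32)))
a=cv2.resize(im[145:220,285:395],None,fx=4,fy=4,interpolation=2);b=cv2.resize(im[140:215,145:255],None,fx=4,fy=4,interpolation=2)
cv2.imwrite('pics/crop1.png',np.vstack([a,b]))
E
```

```text
(176, 190) ztop 0.0467 c 0.5214 0.4335 dia 0.0605 n 120 desk 0.0026
(219, 191) ztop 0.036 c 0.5182 0.3279 dia 0.0362 n 27 desk 0.0035
(223, 162) ztop 0.0274 c 0.5942 0.3208 dia 0.0322 n 48 desk 0.0022
[ 0.47351201 -0.07090467 -0.01059454] [0.61791134 0.13607942 0.10535045]
0.005 0.013 870 [0.5392 0.0675 0.0085] ((544.4451293945312, 33.367645263671875), (204.80963134765625, 141.6884002685547), 89.929931640625)
0.046 0.054 699 [0.5418 0.0358 0.0503] ((545.4800415039062, 21.342552185058594), (70.20396423339844, 133.737548828125), 1.6983051300048828)
0.095 0.11 66 [0.5433 0.06   0.0993] ((543.8967895507812, 59.45487976074219), (20.094335556030273, 22.6359920501709), 42.43403625488281)
0.03 0.046 168 [ 0.5383 -0.0044  0.0408] ((545.06640625, 20.40909194946289), (71.24913024902344, 133.6629638671875), 0.31527242064476013)
```

View pics/crop1.png

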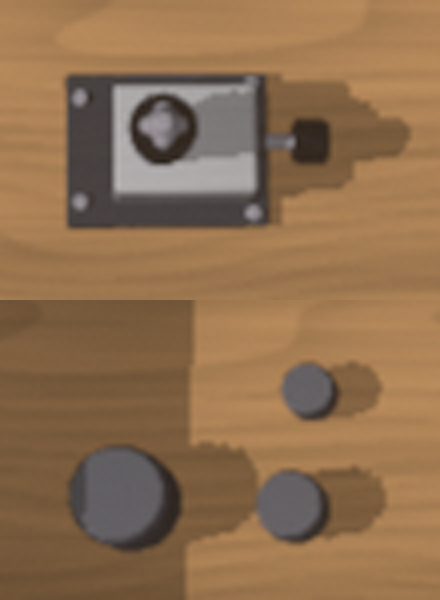

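Crop: the mid cap at top (219,191) looks about 42 mm wide; the others look about 62 and 33 mm, so the mid one is my choice, to be verified from the wrist. Next I move above the mount.

```bash
python3 - <<'E'
from h import *
s2=2**-.5
for q in ([0,s2,-s2,0],[0,s2,s2,0]):
    print(q,[None if (j:=ctrl.ik(p,q)) is None else np.round(j,2).tolist() for p in ([.545,.01,.19],[.545,-.036,.015],[.52,.328,.2])])
q=[0,s2,-s2,0]
ctrl.movep([.545,-.01,.20],q)
s=get_state();im,d=vision.grab_frame('wrist');np.savez('pics/w1.npz',im=im,d=d,p=s['tcp_pos'],q=s['eef_rot'])
print(s['time'],s['tcp_pos'],s['eef_rot'],s['contact_force'])
cv2.imwrite('pics/w1.png',im)
for t in ['pin_grip','mount','stud_tip']: print(t,[(np.round(r['point']).tolist(),round(r['p'],2)) for r in models.recognise('wrist',t)])
P=cloud('wrist',d,s['tcp_pos'],s['eef_rot'])
p=P.reshape(-1,3);p=p[~np.isnan(p[:,0])]
p=p[(abs(p[:,0]-.545)<.1)&(p[:,1]>-.09)&(p[:,1]<.15)]
for lo,hi in [(.005,.011),(.047,.053),(.076,.082),(.095,.11),(.015,.046)]:
    t=p[(p[:,2]>lo)&(p[:,2]<hi)]
    if lo==.015: t=t[t[:,1]<-.01]
    if len(t)>3: print(lo,hi,len(t),t.mean(0).round(4),t.min(0).round(4),t.max(0).round(4),cv2.minAreaRect((t[:,:2]*1000).astype(np.float32)))
E
```

```text
[0, 0.7071067811865476, -0.7071067811865476, 0] [[-0.73, 0.67, 1.15, 1.78, -0.67, 1.14, -2.49], [-0.6, 0.99, 1.15, 1.96, -1.11, 1.02, -2.03], [0.04, 0.77, -1.23, 1.57, 0.74, 1.34, 1.86]]
[0, 0.7071067811865476, 0.7071067811865476, 0] [[0.46, 0.51, -0.8, 1.77, 0.42, 1.04, -0.5], [0.37, 0.71, -0.55, 1.95, 0.59, 0.65, -0.56], [0.02, 0.74, -1.18, 1.57, 0.71, 1.31, -1.25]]
2.9667 [ 0.5449126  -0.01085041  0.20002425] [-7.36097018e-05 -7.06821602e-01  7.07391840e-01 -3.77163406e-05] [ 1.57846552 -0.84034217  0.25681268]
pin_grip [([324.0, 155.0], 0.95), ([323.0, 224.0], 0.18)]
mount [([322.0, 224.0], 0.71)]
stud_tip [([321.0, 223.0], 0.67)]
0.005 0.011 3126 [0.5421 0.0381 0.0085] [ 0.4914 -0.0111  0.005 ] [0.5922 0.1195 0.011 ] ((541.7782592773438, 54.232666015625), (100.15373229980469, 129.9637451171875), 0.4469554126262665)
0.047 0.053 4996 [0.5419 0.0316 0.0504] [ 0.5067 -0.0436  0.047 ] [0.5769 0.0889 0.0529] ((542.0169067382812, 22.51685333251953), (69.60828399658203, 132.328369140625), 0.48290136456489563)
0.076 0.082 30 [0.5438 0.0433 0.0813] [0.523  0.0383 0.0802] [0.5616 0.054  0.082 ] ((542.9222412109375, 45.31336975097656), (38.707035064697266, 13.77471923828125), 5.29382848739624)
0.095 0.11 549 [0.5416 0.057  0.0991] [0.5278 0.0458 0.095 ] [0.5544 0.0722 0.1041] ((541.2959594726562, 58.79798889160156), (21.3045597076416, 22.006013870239258), 47.361106872558594)
0.015 0.046 870 [ 0.5424 -0.0336  0.0406] [ 0.5287 -0.0465  0.0231] [ 0.5564 -0.0101  0.046 ] ((542.5308227539062, -28.279062271118164), (27.553571701049805, 36.37531661987305), 0.7016133666038513)
```

View pics/w1.png

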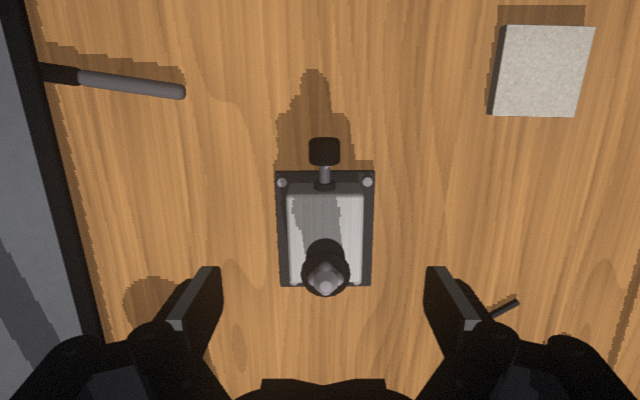

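The wrist picture shows the mount square on, with the knob at (324,155) and the stud at (325,278). The mount's x axis is about world +y (yaw about 90.5°), and the pin is at about 10 mm. I grasp the knob.

```bash
python3 - <<'E'
from h import *
def st(l):
    s=get_state();print(l,round(s['time'],2),np.round(s['tcp_pos'],4),'F',np.round(s['contact_force'],1),'w',round(s['width'],4))
ctrl.movel([.5425,-.0355,.06]);st('above')
ctrl.movel([.5425,-.0355,.012],max_speed=.08);st('down')
ctrl.close_gripper(70);st('grip')
ctrl.movel([.5426,-.0525,.012],max_speed=.03);st('out')
ctrl.pause(.2);st('out2')
im,d=vision.grab_frame('wrist');cv2.imwrite('pics/w2.png',im)
E
```

```text
above 4.27 [ 0.543  -0.0356  0.0607] F [ 0.6 -0.1 -0.9] w 0.0851
down 5.02 [ 0.5426 -0.0358  0.012 ] F [-1.3 -0.3  0.2] w 0.0852
grip 5.6 [ 0.5439 -0.0356  0.0126] F [4.1 0.9 3.6] w 0.0256
out 6.32 [ 0.544  -0.0478  0.0124] F [ 3.3 12.8 10.5] w 0.0257
out2 6.52 [ 0.5439 -0.0478  0.0124] F [ 3.9 12.7  9.3] w 0.0257
```

View pics/w2.png

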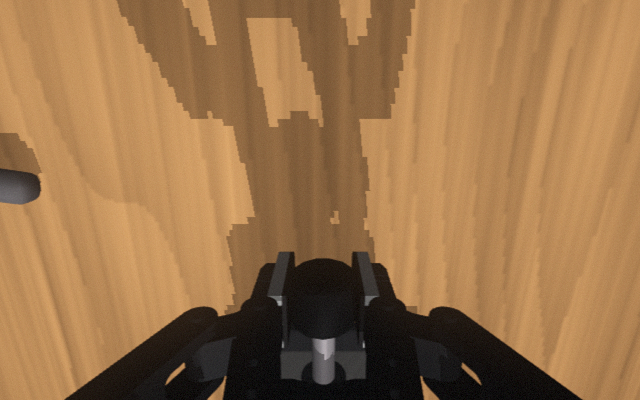

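The knob is gripped squarely. It stopped at 12.8 N with its centre 47 mm from the face, which is the 22 mm stop. I pull a little harder to confirm, then push home.

```bash
python3 - <<'E'
from h import *
def st(l):
    s=get_state();print(l,round(s['time'],2),np.round(s['tcp_pos'],4),'F',np.round(s['contact_force'],1),'w',round(s['width'],4))
ctrl.movel([.5430,-.056,.0122],max_speed=.03);ctrl.pause(.15);st('out')
ctrl.movel([.5428,-.0255,.0122],max_speed=.03);ctrl.pause(.1);st('in')
ctrl.movel([.5428,-.0175,.0122],max_speed=.03);ctrl.pause(.15);st('in2')
E
```

```text
out 6.98 [ 0.544  -0.0478  0.0123] F [ 4.1 20.1 14.3] w 0.0257
in 8.25 [ 0.5437 -0.0269  0.0126] F [ 3.9 -2.8  2.7] w 0.0254
in2 8.82 [ 0.5437 -0.0257  0.0129] F [  5.1 -19.6  -5.2] w 0.0257
```

The pin travelled 22.1 mm and is home against the stop at 20 N. I relax, release and go to look at the cap with the jaws on a diagonal, so they clear the neighbouring caps.

```bash
python3 - <<'E'
from h import *
def st(l):
    s=get_state();print(l,round(s['time'],2),np.round(s['tcp_pos'],4),'F',np.round(s['contact_force'],1),'w',round(s['width'],4))
ctrl.movel([.5432,-.0257,.0125],max_speed=.03)
ctrl.ungrasp();st('open')
ctrl.movel([.5432,-.0257,.16],max_speed=.2)
for a in (22.5,-67.5):
    q=[0,np.cos(np.radians(a)),np.sin(np.radians(a)),0]
    print(a,[None if (j:=ctrl.ik(p,q)) is None else np.round(j,2).tolist() for p in ([.52,.3,.2],[.518,.328,.0],[.5415,.059,.13],[.5415,.059,.07])])
E
```

```text
open 9.85 [ 0.5431 -0.0256  0.0125] F [ 0.7 -0.   0.4] w 0.085
22.5 [[-0.87, 0.53, 0.5, 1.62, -0.29, 1.06, -1.07], [-0.83, 0.78, 0.37, 1.78, -0.43, 0.66, -1.0], [-0.43, 0.52, 0.42, 1.86, -0.28, 0.82, -0.65], [-0.39, 0.6, 0.36, 1.92, -0.32, 0.68, -0.62]]
-67.5 [[0.09, 0.74, -1.23, 1.61, 0.72, 1.31, 1.11], [0.02, 1.07, -1.23, 1.77, 1.11, 1.18, 0.79], [0.55, 0.76, -1.23, 1.85, 0.8, 1.14, 1.39], [0.54, 0.87, -1.23, 1.91, 0.94, 1.1, 1.27]]
```

```bash
python3 - <<'E'
from h import *
a=np.radians(22.5);q=[0,np.cos(a),np.sin(a),0]
ctrl.movel([.5432,-.0257,.21],max_speed=.25)
ctrl.movep([.52,.325,.18],q)
s=get_state();im,d=vision.grab_frame('wrist');np.savez('pics/w3.npz',im=im,d=d,p=s['tcp_pos'],q=s['eef_rot'])
print(s['time'],s['tcp_pos'],s['eef_rot'])
cv2.imwrite('pics/w3.png',im)
P=cloud('wrist',d,s['tcp_pos'],s['eef_rot'])
for r in models.masks_of('wrist','cap'):
    m=r['mask'];t=P[m];t=t[~np.isnan(t[:,0])]
    if len(t)<20: continue
    zt=np.percentile(t[:,2],95);tt=t[abs(t[:,2]-zt)<.003]
    c,rad=cv2.minEnclosingCircle(tt[:,:2].astype(np.float32))
    print(np.round(r['point']),round(r['p'],2),'z',zt.round(4),'c',np.round(c,4),'dia',round(2*rad,4),'mean',tt.mean(0).round(4),'ext',np.ptp(tt,axis=0).round(4))
E
```

```text
12.4083 [0.52032465 0.32329409 0.17938924] [ 6.32235593e-04  9.24606072e-01  3.80923667e-01 -6.10243229e-04]
[312. 173.] 0.86 z 0.0295 c [0.5158 0.3311] dia 0.0428 mean [0.516  0.3314 0.0284] ext [0.0414 0.0417 0.0043]
[384. 120.] 0.8 z 0.0235 c [0.5907 0.3228] dia 0.0335 mean [0.5908 0.3229 0.0223] ext [0.0322 0.0327 0.0041]
[221.  81.] 0.76 z 0.042 c [0.5198 0.4351] dia 0.0597 mean [0.5205 0.4354 0.0408] ext [0.0588 0.0589 0.0047]
```

View pics/w3.png

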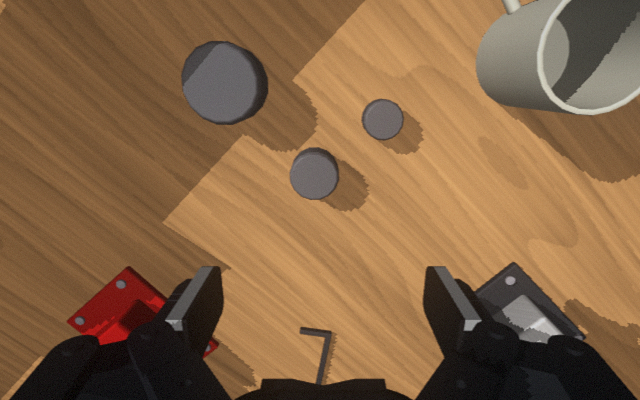

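The target cap is at wrist (314,173): 43 mm diameter and 28 mm high, at (0.516,0.331). The others measure 33/22 mm and 60/41 mm, so they are the wrong size. I grasp it.

```bash
python3 - <<'E'
from h import *
a=np.radians(22.5);q=[0,np.cos(a),np.sin(a),0]
def st(l):
    s=get_state();print(l,round(s['time'],2),np.round(s['tcp_pos'],4),'F',np.round(s['contact_force'],1),'w',round(s['width'],4))
ctrl.movel([.516,.3313,.05],frame=q,max_speed=.15);st('above')
ctrl.movel([.516,.3313,.003],max_speed=.06);st('down')
ctrl.close_gripper(80);st('grip')
ctrl.movel([.516,.3313,.18],max_speed=.15);st('up')
im,d=vision.grab_frame('wrist');cv2.imwrite('pics/w4.png',im)
im,d=vision.grab_frame('side');cv2.imwrite('pics/s4.png',cv2.resize(im[170:310,180:380],None,fx=3,fy=3))
E
```

```text
above 13.53 [0.5167 0.3314 0.0509] F [ 0.2 -0.   1. ] w 0.0853
down 14.46 [0.5163 0.3313 0.0032] F [ 0.3 -0.3 -1.1] w 0.0858
grip 14.94 [0.5163 0.3315 0.0039] F [-1.9  0.3  5.4] w 0.0409
up 16.27 [0.5155 0.3311 0.1791] F [ 0.5 -0.1 -0. ] w 0.0412
```

View pics/w4.png

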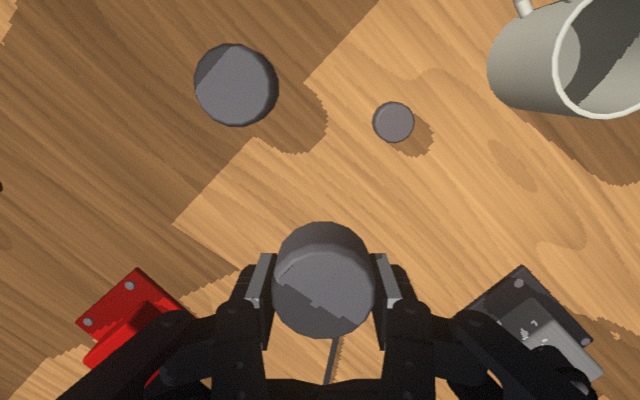

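View pics/s4.png

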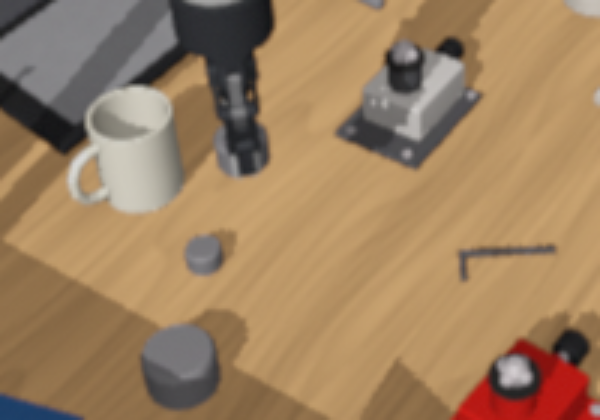

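The cap is held upright between the pads, and the other things are undisturbed. Now I measure the cap's offset in the hand and the stud with the same camera pose.

```bash
python3 - <<'E'
from h import *
a=np.radians(22.5);q=[0,np.cos(a),np.sin(a),0]
ctrl.movep([.48,-.003,.20],q)
s=get_state();im,d=vision.grab_frame('wrist');np.savez('pics/w5.npz',im=im,d=d,p=s['tcp_pos'],q=s['eef_rot'])
cv2.imwrite('pics/w5.png',im)
tp=np.array(s['tcp_pos']);R=Rq(s['eef_rot']);print(s['time'],tp,'tilt',R.as_matrix()[:,2])
P=cloud('wrist',d,tp,s['eef_rot'])
T=(P-tp)@R.as_matrix()
v,u=np.mgrid[:400,:640]
m=(abs(u-323)<60)&(v>200)&(v<350)
t=T[m];t=t[~np.isnan(t[:,0])];t=t[(abs(t[:,0])<.03)&(abs(t[:,1])<.019)&(t[:,2]<.0)&(t[:,2]>-.04)]
h=np.histogram(t[:,2],bins=np.arange(-.04,.002,.002));print(h[0])
zt=h[1][h[0].argmax()]+.001;tt=t[abs(t[:,2]-zt)<.002]
print('captop z',np.median(tt[:,2]),'x range',np.percentile(tt[:,0],[.5,50,99.5]),np.ptp(tt[:,0]))
p=P.reshape(-1,3);p=p[~np.isnan(p[:,0])];p=p[(abs(p[:,0]-.542)<.025)&(abs(p[:,1]-.059)<.025)]
for lo,hi in[(.0985,.106),(.088,.106),(.08,.088),(.0755,.081)]:
    k=p[(p[:,2]>lo)&(p[:,2]<hi)]
    if len(k)>5:
        c,r=cv2.minEnclosingCircle(k[:,:2].astype(np.float32));print(lo,len(k),k.mean(0).round(4),np.round(c,4),round(2*r,4))
E
```

```text
17.65 [ 0.48056723 -0.00155448  0.19986101] tilt [ 1.27254373e-04  4.73960365e-04 -9.99999880e-01]
[   0    0    0    0    0    0   40 5988 1349  381  201  190  185  160
  158  165  153  145  135  136]
captop z -0.024593722593518493 x range [-0.01959764  0.00109328  0.01941616] 0.04199516058353214
0.0985 527 [0.5412 0.0596 0.1011] [0.5414 0.0597] 0.0182
0.088 1234 [0.5412 0.0597 0.0979] [0.5409 0.0603] 0.0382
0.08 1743 [0.5415 0.06   0.086 ] [0.5411 0.0597] 0.0421
```

View pics/w5.png

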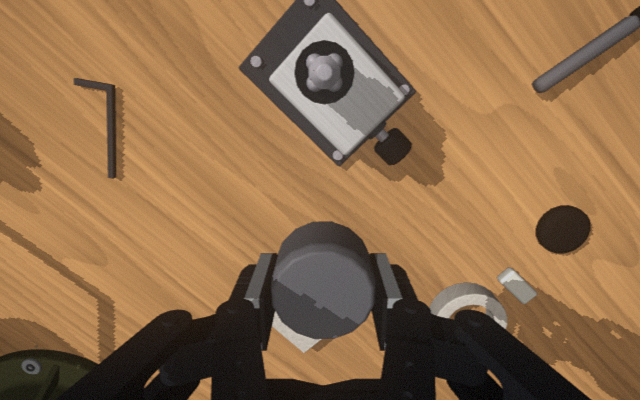

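The cap is centred in the hand to within 1 mm, its rim 3.4 mm below the TCP. The stud is at (0.5413, 0.0595), agreeing from both camera sides. The pin is still home (knob at (392,147)). I go over the stud and press down in steps.

```bash
python3 - <<'E'
from h import *
a=np.radians(22.5);q=[0,np.cos(a),np.sin(a),0]
def st(l):
    s=get_state();print(l,round(s['time'],2),np.round(s['tcp_pos'],4),'F',np.round(s['contact_force'],1),'M',np.round(s['wrist_torque'],2),'w',round(s['width'],4));return s
X,Y=.5413,.0595
ctrl.movel([X,Y,.16],frame=q,max_speed=.12);ctrl.pause(.2);s=st('over')
# correct residual steady error
e=np.array(s['tcp_pos'][:2])-[X,Y]
X-=e[0];Y-=e[1]
ctrl.movel([X,Y,.115],max_speed=.08);st('hi')
for z in (.104,.099,.096,.093,.090):
    ctrl.movel([X,Y,z],max_speed=.03);ctrl.pause(.1);s=st(z)
    if s['contact_force'][2]>20: break
E
```

```text
over 18.85 [0.5412 0.059  0.1605] F [ 0.9 -0.1 -1.3] M [ 0.02 -0.04  0.02] w 0.0411
hi 19.57 [0.5417 0.0599 0.1152] F [ 0.3  0.  -0.6] M [0.04 0.   0.04] w 0.0413
0.104 20.18 [0.5415 0.06   0.1041] F [-0.   0.1 -0.6] M [0.03 0.01 0.04] w 0.0413
0.099 20.6 [0.5414 0.06   0.099 ] F [ 0.4 -0.3  0.8] M [-0.03  0.02  0.04] w 0.041
0.096 20.95 [0.5421 0.0598 0.0965] F [ 1.4 -1.2  5.2] M [-0.23 -0.3   0.01] w 0.0411
0.093 21.3 [0.5416 0.0599 0.093 ] F [ 2.2 -0.3  0.7] M [-0.25 -0.51  0.02] w 0.0413
0.09 21.65 [0.5413 0.06   0.0895] F [ 4.2 -1.8 -7.3] M [-0.38 -0.97 -0.03] w 0.0413
```

The contact behaves as described: beads, then the click pulling the tool down (−7 N) at TCP z 89.5 mm. I squeeze the ring slowly.

```bash
python3 - <<'E'
from h import *
def st(l):
    s=get_state();print(l,round(s['time'],2),np.round(s['tcp_pos'],4),'F',np.round(s['contact_force'],1),'M',np.round(s['wrist_torque'],2),'w',round(s['width'],4));return s
X,Y=.5413,.0595
for z in (.0875,.0855,.0835,.0815,.0795,.078):
    ctrl.movel([X,Y,z],max_speed=.015);ctrl.pause(.25);s=st(z)
    if s['contact_force'][2]>22: break
im,d=vision.grab_frame('wrist');cv2.imwrite('pics/w6.png',im);np.savez('pics/w6.npz',im=im,d=d,p=s['tcp_pos'],q=s['eef_rot'])
im,d=vision.grab_frame('side');cv2.imwrite('pics/s6.png',cv2.resize(im[140:240,250:390],None,fx=4,fy=4,interpolation=2))
E
```

```text
0.0875 22.23 [0.5414 0.0599 0.0881] F [1.3 0.3 5. ] M [ 0.15 -0.14 -0.01] w 0.0416
0.0855 22.76 [0.5414 0.06   0.0864] F [-0.7  0.4  9.6] M [0.18 0.03 0.03] w 0.0407
0.0835 23.29 [0.5415 0.0599 0.0857] F [-4.4  0.8 23.2] M [ 0.22  0.91 -0.03] w 0.041
```

View pics/w6.png

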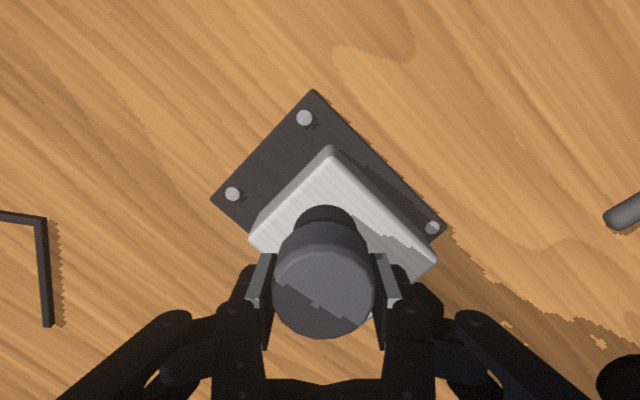

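View pics/s6.png

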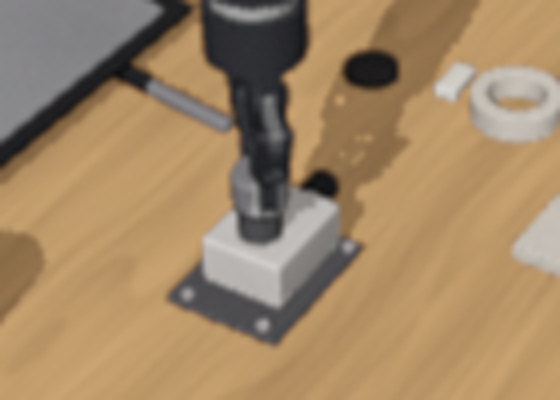

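The cap is seated in both views. The force rose from 9.6 to 23 N over only 0.7 mm, which points to the hard stop. I check slip in the grip and whether the push lasts, using one more small step.

```bash
python3 - <<'E'
from h import *
def cap(f=None):
    s=get_state();im,d=vision.grab_frame('wrist')
    tp=np.array(s['tcp_pos']);R=Rq(s['eef_rot']).as_matrix();P=cloud('wrist',d,tp,s['eef_rot']);T=(P-tp)@R
    t=T[200:350,263:383].reshape(-1,3);t=t[~np.isnan(t[:,0])];t=t[(abs(t[:,0])<.03)&(abs(t[:,1])<.019)&(t[:,2]<0)&(t[:,2]>-.04)]
    tt=t[t[:,2]<np.percentile(t[:,2],5)+.003]
    n=np.linalg.lstsq(np.c_[tt[:,:2],np.ones(len(tt))],tt[:,2],rcond=None)[0]
    print(round(s['time'],2),'tcp',tp.round(4),'F',np.round(s['contact_force'],1),'captop tool z',np.median(tt[:,2]).round(4),'x',np.percentile(tt[:,0],[1,99]).round(4),'slope',n[:2].round(3))
cap()
ctrl.movel([.5413,.0595,.0828],max_speed=.01);ctrl.pause(.5);cap();ctrl.pause(.7);cap()
E
```

```text
23.39 tcp [0.5415 0.0599 0.0857] F [-4.   1.  23.7] captop tool z -0.0246 x [-0.019   0.0193] slope [0.011 0.   ]
24.19 tcp [0.5415 0.06   0.0856] F [-5.1  1.6 29.9] captop tool z -0.0247 x [-0.0189  0.0192] slope [0.012 0.001]
24.94 tcp [0.5415 0.0599 0.0856] F [-6.5  0.3 30. ] captop tool z -0.0247 x [-0.0189  0.0194] slope [0.012 0.002]
```

The cap is hard-stopped: 6 N more moved it only 0.1 mm. There is no slip or tilt in the grip, and the push holds steady at 30 N. I hand it in.

```bash
python3 - <<'E'
from h import *
print(ticket.close_job())
s=get_state();print(s['time'],s['tcp_pos'],s['contact_force'])
E
```

```text
the job is handed in; nothing more can be done
None
the job is handed in; nothing more can be done
```

The job is done and handed in at about 25 s of the 58 s allowed; the system gave no verdict.

- **Lock pin:** I pulled the knob out until it hit the stop, confirmed at 20 N. I then pushed it home until it hit the other stop, also at 20 N. The measured travel was 22.1 mm, and in the pictures afterwards the pin stayed home.
- **Cap:** I chose the cap measuring about 43 mm across and 28 mm high, not the 33 mm or 60 mm ones. I put it on the stud of the aluminium mount, felt it click, and squeezed the ring down to its hard stop.
- **Last checks:** By my estimate the cap sits about 0.2–0.3 mm above fully home and within 1 mm of the stud's axis. Its tilt is about 0.01 rad, and it had not slipped in the grip. The arm was holding a steady 30 N downward push. The ring itself was hidden in the pictures, so I judged it squeezed from the cap's height and the force.
- **Other things:** Nothing looked moved in the pictures. I did not measure each bystander's position at the end. No check failed or disagreed.

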